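# Open the pressure cap of a coolant tank and stand it on the tray

## Robot

A 6-joint arm with a two-finger parallel gripper is mounted at the origin on a cart in front of the work surface, level with it; the furniture and walls round the work are solid. World frame = base frame: x ahead of the robot, y to its left, z up, the work surface at z = 0. Lengths are in m, angles in rad, forces in N, time in s.
With the tool pointing down it reaches from about 0.3 to 0.875 m from the base axis. Payload 6.4 kg.
Tool frame: the origin (TCP) lies at the centre of the arm's flange, where the gripper is bolted on; the fingertips stand 173 mm ahead of it and the grasp point (between the pads) lies 155 mm ahead of it (ctrl.pinch_z is the distance from the TCP to the grasp point, in m); z points along the fingers, y is the direction in which the jaws open and shut (so a half turn about z gives the same grasp; the last joint's range is limited). The gripper opens to 85 mm and grips with 20 to 120 N. Pads are 22 mm wide; open, the fingers measure 114 mm over their backs; the gripper's body (76 mm by 85 mm) begins 54 mm behind the grasp point. The pads swing forward as they close: fully open they stand 13 mm farther back than shut.
Start: joints at [-1.47, 0.181, 1.607, -0, 1.354, -0.206], TCP at [0.174, -0.548, 0.405] pointing down, gripper open.
Joint ranges: [-2.99, 2.99], [-0.89, 2.07], [0.3, 2.58], [-1.14, 4.28], [0, 2.63], [-3.12, 3.12]. Speed limits (rad/s): [2.57, 2.57, 3.01, 3.14, 3.14, 3.14].

## Interface

Orientations are given as a unit quaternion [w, x, y, z].
In Python, from bench import ctrl gives the robot as it stands.
- The arm moves only by the tool drive_tool, never from a script. Its argument "commands" is a list that holds one entry, the list of rows, each a list of 7 numbers: the shift along the tool's x, y, z in units of 50 mm (1.0 is 50 mm), then the turn, a rotation vector about the tool's x, y, z in units of 8 degrees (1.0 is 8 degrees), then the closure in counts, from 0 (fully open) to 255 (shut). A call has 1 to 10 rows; each row shifts and turns the commanded pose from where the row before left it, along the tool's axes as they then stand; what a row does not reach is not made up. A row lasts 1/10 s, in which the tool goes at most 50 mm and 8.59 degrees, less where a joint would pass 70% of its speed; a pose out of reach is approached as far as the arm can. A call is refused whole if a number of a shift passes 1 or a number of a turn 1, either way. A call with a gripper value outside its range is refused whole. The fingers move at their own pace and stop on an object; the grip force is fixed at half the most. Time passes only in rows, so rows that do not move let the fingers close. It gives the time, the measured TCP pose, the force and the opening at its end, in the units of the state.
- ctrl.get_obs(): the state, without advancing time (a new reading comes with each control period).
- ctrl.camera(name): name is "side" or "top" or "wrist"; returns a dict with "pixels" (384x512x3 uint8, red, green, blue), "depth" (384x512 float32, m along the optical axis (not along the pixel's ray), 0 where there is no reading), "intrinsics" (3x3 intrinsics, pixels), "k1" (the pictures are not rectified: a ray, as slopes to the right and down, at radius r is drawn at 1 + k1 r^2 times it, then the intrinsics apply), "R" (3x3) and "t" (3): a world point X has camera coordinates R X + t; the wrist camera has in their place "tool_from_camera" (4x4, takes a point from camera to tool coordinates, whose origin is the TCP and whose axes are the flange's). Camera axes: x right, y down, z forward; pixel columns grow to the right and rows downward; lengths in m; the calibration is good to about 2 mm. A picture is of the moment at which its call begins: read the wrist's pose just before it.
- ctrl.hand_in(): hands the job in, once; it reports no verdict.
The state is a dict: "time_s": time; "q": joint angles; "dq": joint speeds; "joint_efforts": joint torques, N m; "eef_pos": TCP position; "eef_rot": TCP orientation; "wrist_force": force on the tool from outside, world axes, zero at the start; "torque": the same for the moment, N m; "opening": opening from 0.0 (shut) to 1.0 (fully open).
Only numpy, scipy, OpenCV 4.12 (cv2) and the standard library are available. Lean on these libraries where they do the work, as an engineer would, in place of code of your own. Each camera call takes 0.05 s, during which the arm holds its last target. There are 200 camera calls.

## Task

Open the grey coolant tank on the bench safely: by its bar, turn the red pressure cap anticlockwise to its first stop and pause there a moment without pressing it down, then press it down against its spring, turn it on past the stop until it comes free, and lift it off. Set the cap down gently, standing upright on its stem on the floor of the steel tray, let go, and leave the wash bottle, the beaker and the timer where they stand.

Things in the scene. Friction and masses are not known exactly. Their poses are not given: they have to be found in the camera images.
- tank: Fixed grey wedge-shaped coolant tank, 150 deep (x) x 170 wide (y), 85 high in front, 172 at the back. Origin: centre of its underside. Its front (-x of its frame) looks roughly to the robot; its top slopes 30 degrees down to the front. It stands left or right of the middle of the worktop: tank and tray may have swapped places.
- neck: Filler neck fixed on the tank's sloping top: tube 60 outside diameter, 45 long, on a flange of 92 diameter. Origin: centre of its mouth, 167 above the worktop. z points out along the neck axis, leaning 30 degrees from vertical to the tank's front; x is the direction of the cap's bar when locked, 37 degrees clockwise of up-slope. A spring inside pushes the cap out: 7 N locked, 11 N pressed 7.5 mm.
- mark_locked (a point): Red mark on the flange (41 from the neck axis, 40 below the mouth): one end of the cap's bar points here when the cap is locked, turn angle 0. The turn angle is counted about neck z, anticlockwise seen from outside positive; a half turn is the same.
- mark_first_stop (a point): Yellow mark on the flange: the bar points here at the first stop, turn angle 31.5 degrees (0.55 rad). A rigid step 5 mm deep under the lip blocks the cap here; pressed along the axis by more than 5 mm (best 7.5; it bottoms at 10) it passes under the step, and must be kept pressed up to about 68 degrees.
- mark_release (a point): Green mark on the flange: the bar points here when released, turn angle 74 degrees (1.29 rad). From 69 degrees to an end stop at 79 the cap's lugs lie under their notches: the spring lifts the cap 8 mm above its locked height and it comes straight out along the neck axis.
- cap: Loose red cap, about 0.12 kg, 61 high. Origin: centre of its stem's foot; z from stem to bar. Stem 28 diameter, 25 long, two brass lugs along x (reach 24 from the axis, 4 to 10 above the foot). Disc 69 diameter, 25 to 35 above the foot. Grip bar on top, 56 long (x) x 16 wide (y), 35 to 61 above the foot. When locked the foot is 15 inside the mouth (neck z -0.015) and x is along neck x.
- tray: Loose shallow stainless tray, 0.6 kg, 130 (x) x 200 (y), walls 16 high and 2 thick, floor 2 thick. Origin at the centre of its underside.
- wash_bottle: Bystander: white wash bottle with green top and spout, 75 x 81 x 214 high, origin at the centre of its underside.
- beaker: Bystander: clear glass beaker, 73 diameter, 94 high, origin at the centre of its underside.
- timer: Bystander: white bench timer with two keys lying flat, 62 x 68 x 22 high, origin at the centre of its underside.
Things that resemble listed ones, but are neither listed nor needed, are in the scene too. There is more than one size of the cap; the job needs the smaller.

How it is judged:
On the way, in this order (a step that is already met when the one before it is completed fails the run):
1. cap turned to its first stop, not pressed (angle between the x axis of cap and the x axis of neck, either way round between 0.45 and 0.66 rad and z of cap in the frame of neck between -0.0185 and -0.012 m), for 0.2 s.
2. cap pressed down and turned past the first stop (angle between the x axis of cap and the x axis of neck, either way round between 0.75 and 1.1 rad and z of cap in the frame of neck below -0.0188 m and horizontal distance between cap and neck below 0.03 m), for 0.02 s.
3. cap released: risen out of its lock with the bar near the green mark (angle between the x axis of cap and the x axis of neck, either way round above 1.1 rad and z of cap in the frame of neck above -0.011 m), for 0.05 s.
At the end, for the whole second after the job is handed in: The cap stands at rest (under 20 mm/s) on its stem, upright within 0.1 rad, its foot on the floor of the level tray (less than 6 mm above the tray's underside), its axis inside the tray's walls (within 55 mm along and 90 mm across from the centre) (angle between cap's own z axis and vertical below 0.1 rad and x of cap in the frame of tray between -0.055 and 0.055 m and y of cap in the frame of tray between -0.09 and 0.09 m and z of cap in the frame of tray between -0.001 and 0.006 m and linear speed of cap below 0.02 m/s and angle between tray's own z axis and vertical below 0.05 rad); the robot touches nothing.
It fails at once if wash bottle moved more than 25 mm (distance of wash_bottle from where it was at the start of the episode above 0.025 m).
It fails at once if beaker moved more than 25 mm (distance of beaker from where it was at the start of the episode above 0.025 m).
It fails at once if timer moved more than 25 mm (distance of timer from where it was at the start of the episode above 0.025 m).
It fails at once if cap dropped or slammed on the tray (more than 40 N) (contact force between cap and tray above 40 N).
It also fails if it takes over 53 s, if anything falls off the work surface, if the arm or the gripper's body presses on something with over 40 N, if the wrist force passes 120 N, or if a joint passes its speed limit or range.

## Working session

There is one attempt and no reset: what is moved stays moved. The work goes in short steps, Python scripts to look and compute and a tool call to move; the robot and the scene stay as the last step left them, time stands still between calls to the robot, and variables do not carry over. Pictures are saved under pics/ and viewed, about 8 in all and at most 12, crops included, and the job is handed in when it is done.

Besides the shell and the picture viewer there is one more tool, called after "Call:" as name(argument=value, ...), one argument or row to a line, values as JSON. drive_tool: Moves the arm, as the interface text tells. Its arguments: {"type":"object","properties":{"commands":{"type":"array","items":{"type":"array","items":{"type":"array","items":{"type":"number"}}}}},"required":["commands"]}

```bash
ls; mkdir -p pics
cat > h.py <<'E'
import numpy as np, cv2
from bench import ctrl
from scipy.spatial.transform import Rotation as R
def cam(name):
    o=ctrl.get_obs(); c=ctrl.camera(name)
    p=np.array(o["eef_pos"]); q=o["eef_rot"]; Rt=R.from_quat([q[1],q[2],q[3],q[0]]).as_matrix()
    K=c["intrinsics"]; d=c["depth"]; h,w=d.shape
    u,v=np.meshgrid(np.arange(w),np.arange(h))
    x=(u-K[0,2])/K[0,0]; y=(v-K[1,2])/K[1,1]; a,b=x.copy(),y.copy()
    for _ in range(10):
        s=1+c["k1"]*(a*a+b*b); a,b=x/s,y/s
    P=np.stack([a*d,b*d,d],-1)
    if name=="wrist":
        T=c["tool_from_camera"]; P=P@T[:3,:3].T+T[:3,3]; P=P@Rt.T+p
    else: P=(P-c["t"])@c["R"]
    P[d==0]=np.nan
    return c["pixels"],P
def save(n,img,s=1):
    cv2.imwrite(f"pics/{n}.png",cv2.resize(img[:,:,::-1],None,fx=s,fy=s,interpolation=cv2.INTER_CUBIC))
E
python3 - <<'E'
from h import *
a,Pa=cam("top"); b,Pb=cam("side")
np.savez("s.npz",a=a,Pa=Pa,b=b,Pb=Pb)
save("top",a,1.5); save("side",b,1.5)
print(ctrl.get_obs())
E
```

```text
pics
{'time_s': 0.1, 'q': array([-1.47028043e+00,  1.81449161e-01,  1.60790410e+00,  1.79272813e-05,
        1.35383864e+00, -2.06284837e-01]), 'dq': array([ 0.00148167, -0.00162498, -0.00092088,  0.00105533,  0.00056372,
       -0.0006583 ]), 'joint_efforts': array([ 6.42824743e-04, -4.45878875e+01, -3.52241313e+01, -3.47752066e-04,
        4.03027138e-03,  2.09259332e-05]), 'eef_pos': array([ 0.17365953, -0.54790465,  0.40388582]), 'eef_rot': array([-7.98043264e-04,  9.88257198e-01,  1.52797484e-01,  5.10076959e-05]), 'wrist_force': array([-0.20264663,  0.48998939, -0.25225783]), 'torque': array([-0.03677161,  0.02912028,  0.0216701 ]), 'opening': 0.9980139616174125}
```

View pics/top.png

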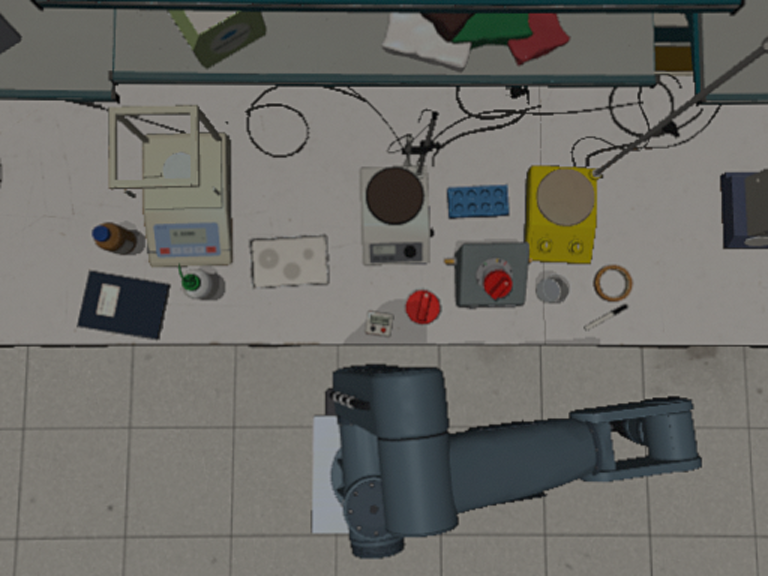

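View pics/side.png

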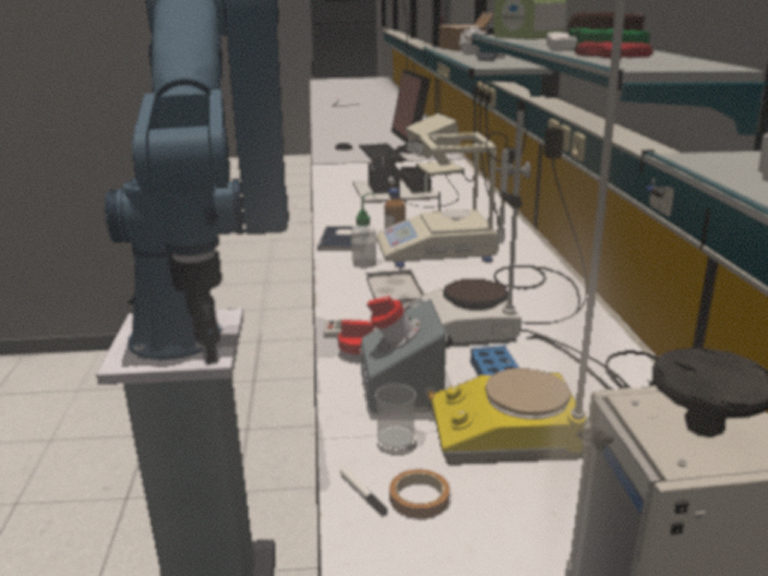

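The top view shows the tank at (490,275), with a red cap on its neck at (497,285). A second, larger-looking red cap lies on the bench at (423,307). The tray is at (289,262), the timer at (380,322), the wash bottle at (195,282) and the beaker at (551,290). The cap I want is the one on the tank's neck. I'll measure both caps.

Run:
```python
from h import *
s=np.load("s.npz"); a,P=s["a"],s["Pa"]
def m(u,v): return np.round(P[int(v/1.5),int(u/1.5)],3)
for n,u,v in [("cap",497,285),("spare",423,307),("tray",289,262),("trayTL",253,241),("TR",326,238),("BR",328,285),("BL",254,287),("timer",380,322),("bottle",190,282),("beaker",551,290),("tankTL",465,246),("tankTR",525,245),("tankBR",522,304),("tankBL",459,303)]: print(n,m(u,v))
r=a.astype(int); M=(r[...,0]>110)&(r[...,1]<60)&(r[...,2]<60)
n,l,st,c=cv2.connectedComponentsWithStats(M.astype(np.uint8))
for i in range(1,n):
    if st[i,4]>60:
        Q=P[l==i]; print(c[i]*1.5,st[i],np.nanmedian(Q,0).round(3),np.nanmin(Q,0).round(3),np.nanmax(Q,0).round(3))
# tray: bright plane region bounds
x,y,z=P[...,0],P[...,1],P[...,2]
u=slice(150,235); crop=a[150:230,150:360]; 
save("crop",a[135:240,230:400],4)
```

```text
cap [ 0.478 -0.296  0.204]
spare [ 0.434 -0.129  0.076]
tray [0.558 0.228 0.01 ]
trayTL [ 0.616  0.327 -0.003]
TR [0.622 0.127 0.015]
BR [0.494 0.123 0.001]
BL [0.488 0.316 0.025]
timer [ 0.397 -0.018  0.025]
bottle [0.487 0.449 0.162]
beaker [ 0.484 -0.479 -0.001]
tankTL [ 0.578 -0.227  0.164]
tankTR [ 0.582 -0.375  0.167]
tankBR [ 0.442 -0.382  0.09 ]
tankBL [ 0.442 -0.221  0.085]
[497.20700637 283.7866242 ] [323 182  18  17 157] [ 0.482 -0.297  0.196] [ 0.45  -0.334  0.169] [ 0.508 -0.271  0.226]
[416.40151515 304.87121212] [271 194  15  21 198] [ 0.439 -0.112  0.051] [ 0.397 -0.141  0.035] [ 0.475 -0.088  0.097]
[432.32857143 308.15714286] [284 195   9  20 105] [ 0.428 -0.155  0.049] [ 0.396 -0.17   0.04 ] [ 0.469 -0.138  0.086]
```

View pics/crop.png

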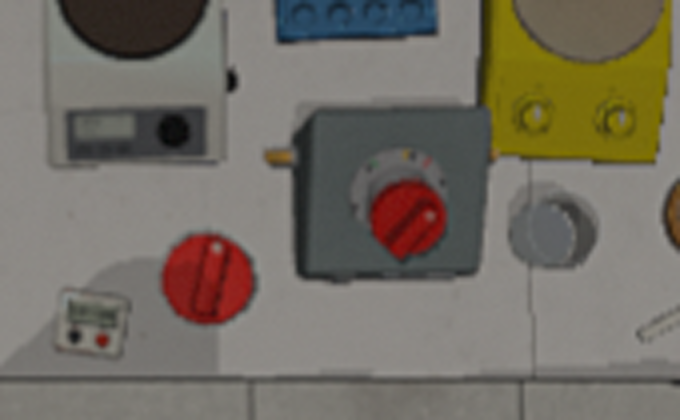

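The crop confirms it. The cap on the tank neck at crop (408,218) is the smaller one, about 69 mm across, with coloured marks beside it. The loose one at (208,278) is larger, about 85 mm, and isn't needed. Next I'll estimate the neck frame and plan a hover above the neck.

```bash
cat >> h.py <<'E'
def pose():
    o=ctrl.get_obs(); q=o["eef_rot"]; return np.array(o["eef_pos"]),R.from_quat([q[1],q[2],q[3],q[0]])
def plan(p1,R1,n,g,start=None):
    """n rows from pose to (p1,R1), straight line + slerp, rounded"""
    p,r=start or pose(); p0,r0=p.copy(),r; d=(r0.inv()*R1).as_rotvec(); rows=[]
    for k in range(1,n+1):
        pt=p0+(p1-p0)*k/n; rt=r0*R.from_rotvec(d*k/n)
        s=np.round(r.inv().apply(pt-p)/0.05,3); w=np.round((r.inv()*rt).as_rotvec()/np.radians(8),3)
        rows.append(list(s)+list(w)+[g]); p=p+r.apply(s*.05); r=r*R.from_rotvec(w*np.radians(8))
    print("[["+",".join("["+",".join("%g"%x for x in q)+"]" for q in rows)+"]]", "max",np.abs(np.array(rows)[:,:6]).max(0))
    return p,r
def tool(n,xd):
    z=-n; x=xd-xd@z*z; x/=np.linalg.norm(x); return R.from_matrix(np.c_[x,np.cross(z,x),z])
E
python3 - <<'E'
from h import *
s=np.load("s.npz"); a,P=s["a"].astype(int),s["Pa"]
Q=P.reshape(-1,3); C=a.reshape(-1,3)
ok=(Q[:,0]>.44)&(Q[:,0]<.575)&(Q[:,1]>-.365)&(Q[:,1]<-.235)&(abs(Q[:,2]-(.085+(Q[:,0]-.437)*.577))<.012)&(C[:,0]<130)&(abs(C[:,0]-C[:,2])<25)
q=Q[ok]
for _ in range(4):
    A=np.c_[q[:,:2],np.ones(len(q))]; k=np.linalg.lstsq(A,q[:,2],rcond=None)[0]; e=q[:,2]-A@k; q=q[abs(e)<2*e.std()]
n=np.array([-k[0],-k[1],1]); n/=np.linalg.norm(n); print(len(q),n,np.degrees(np.arccos(n[2])),"yaw",np.degrees(np.arctan2(-n[1],-n[0])),e.std())
yaw=np.radians(1.5); n=np.array([-.5*np.cos(yaw),-.5*np.sin(yaw),.866])
mouth=np.array([.478,-.296,.205])-.045*n; print("mouth",mouth)
b=yaw-np.radians(37); up=np.array([np.cos(yaw)*.866,np.sin(yaw)*.866,.5]); xd=R.from_rotvec(n*np.radians(-37)).apply(up)
p1=mouth+.308*n; print(p1,xd); plan(p1,tool(n,xd),10,0)
print(ctrl.camera("wrist")["tool_from_camera"].round(3))
E
```

```text
787 [-0.50477031 -0.00407263  0.86324408] 30.317196824770814 yaw 0.462268953579329 0.00346010991541284
mouth [ 0.50049229 -0.29541102  0.16603   ]
[ 0.34654506 -0.29944227  0.432758  ] [ 0.70714179 -0.58347957  0.39932203]
[[[0.48,-0.369,-0.057,0.069,0.382,0.647,0],[0.446,-0.412,-0.029,0.07,0.383,0.648,0],[0.409,-0.451,-0.001,0.069,0.382,0.647,0],[0.365,-0.485,0.024,0.07,0.382,0.648,0],[0.319,-0.516,0.047,0.069,0.383,0.647,0],[0.267,-0.542,0.067,0.069,0.382,0.648,0],[0.213,-0.563,0.086,0.07,0.382,0.647,0],[0.157,-0.579,0.102,0.069,0.383,0.648,0],[0.098,-0.589,0.113,0.07,0.382,0.647,0],[0.038,-0.595,0.124,0.069,0.382,0.648,0]]] max [0.48  0.595 0.124 0.07  0.383 0.648]
[[-0.    -0.956 -0.293  0.074]
 [ 1.     0.    -0.002  0.001]
 [ 0.002 -0.293  0.956  0.031]
 [ 0.     0.     0.     1.   ]]
```

Call:
drive_tool(
  commands=[
    [[0.48, -0.37, -0.06, 0.07, 0.38, 0.65, 0], [0.45, -0.41, -0.03, 0.07, 0.38, 0.65, 0], [0.41, -0.45, 0, 0.07, 0.38, 0.65, 0], [0.365, -0.485, 0.024, 0.07, 0.38, 0.65, 0], [0.32, -0.516, 0.047, 0.07, 0.38, 0.65, 0], [0.267, -0.542, 0.067, 0.07, 0.38, 0.65, 0], [0.213, -0.563, 0.086, 0.07, 0.38, 0.65, 0], [0.157, -0.579, 0.1, 0.07, 0.38, 0.65, 0], [0.1, -0.59, 0.11, 0.07, 0.38, 0.65, 0], [0.04, -0.595, 0.12, 0.07, 0.38, 0.65, 0]],
  ],
)

```text
time_s: 1.15
eef_pos: [0.3477, -0.2989, 0.4336]
eef_rot: [-0.085, 0.919, -0.298, 0.244]
wrist_force: [-0.0, -0.3, 0.8]
opening: 0.996
```

Run:
```python
from h import *
a,P=cam("wrist"); np.savez("w.npz",a=a,P=P); save("w1",a,1.5)
o=ctrl.get_obs(); print(o["time_s"],o["q"].round(3),o["eef_pos"].round(4),o["wrist_force"].round(2)); print(pose()[1].as_matrix().round(3))
```

```text
1.2 [-1.118 -0.232  1.991  0.514  1.197  0.936] [ 0.3492 -0.296   0.4339] [2.35 3.96 0.3 ]
[[ 0.701 -0.506  0.502]
 [-0.592 -0.806  0.014]
 [ 0.398 -0.307 -0.865]]
```

View pics/w1.png

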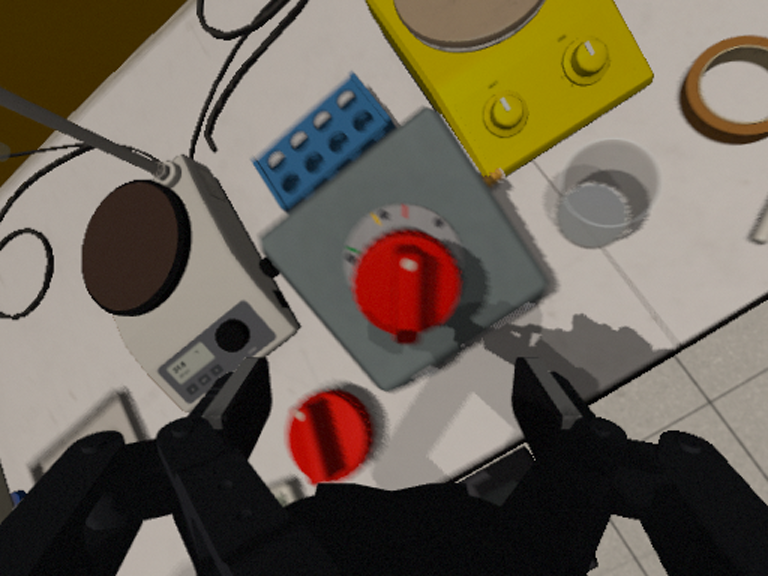

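The wrist view shows the red cap at (407,283) with its bar vertical in the image, so it lines up with tool x. The red, yellow and green marks are at (405,211), (377,216) and (351,252). I'll measure this again now that the arm has stopped.

```bash
cat > meas.py <<'E'
from h import *
a,P=cam("wrist"); np.savez("w.npz",a=a,P=P); A=a.astype(int); r=P.reshape(-1,3); C=A.reshape(-1,3)
print(pose()[0].round(4))
gray=(C.max(1)<150)&(np.ptp(C,axis=1)<22)
ok=(r[:,0]>.44)&(r[:,0]<.575)&(r[:,1]>-.37)&(r[:,1]<-.23)&(abs(r[:,2]-(.085+(r[:,0]-.437)*.577))<.012)&gray
q=r[ok]
for _ in range(6):
    c=q.mean(0); n=np.linalg.svd(q-c,full_matrices=False)[2][2]; n*=np.sign(n[2]); e=(q-c)@n; q=q[abs(e)<max(2*e.std(),.001)]
print("plane",len(q),n.round(4),"tilt",np.degrees(np.arccos(n[2])),"yaw",np.degrees(np.arctan2(-n[1],-n[0])),e.std())
# top quadrilateral -> yaw
red=(C[:,0]>100)&(C[:,1]<70)&(C[:,2]<70)&(r[:,2]>.13)&(r[:,0]>.4)&(r[:,1]<-.22)
h=(r-c)@n; m=red&np.isfinite(h); hh=h[m]; print("h red pct",np.percentile(hh,[1,10,50,90,99]).round(4))
top=np.percentile(hh,99)-.002
b=r[m&(h>top-.004)&(h<top+.005)]; bc=b.mean(0); v=np.linalg.svd(b-bc,full_matrices=False)[2][0]; t=(b-bc)@v
print("bar top",len(b),bc.round(4),v.round(3),"len",np.ptp(t), "mid",(bc+v*(t.max()+t.min())/2).round(4))
d=r[m&(h<top-.018)&(h>top-.034)]
# disc circle in plane
ex=np.cross([0,1,0],n); ex/=np.linalg.norm(ex); ey=np.cross(n,ex); D=(r[m]-bc)@np.c_[ex,ey]
(cx,cy),rad=cv2.minEnclosingCircle(D.astype(np.float32)); print("disc centre",(bc+cx*ex+cy*ey).round(4),"r",rad)
E
python3 meas.py
```

```text
[ 0.3482 -0.2974  0.4338]
plane 8608 [-0.4997 -0.0083  0.8662] tilt 29.98183732090348 yaw 0.9479935157584019 0.0005742369090520639
h red pct [0.056  0.0639 0.0652 0.091  0.092 ]
bar top 894 [ 0.4689 -0.3052  0.2084] [-0.724  0.563 -0.4  ] len 0.05057449777118236 mid [ 0.4677 -0.3043  0.2077]
disc centre [ 0.4697 -0.3058  0.2088] r 0.03877602145075798
```

The measured heights agree: the bar top is 92 mm above the slope where I expected 91, and the tilt is 30.0°. The fingertips reach 18 mm past the grasp point and the bar is 26 mm high. I'll therefore grasp 6 mm below the bar top.

```bash
cat > nk.py <<'E'
from h import *
yaw=np.radians(0.95); n=np.array([-.5*np.cos(yaw),-.5*np.sin(yaw),.866]); n/=np.linalg.norm(n)
up=np.array([np.cos(yaw)*.866,np.sin(yaw)*.866,.5]); xd=R.from_rotvec(n*np.radians(-37)).apply(up)
top=np.array([.4697,-.3058,.2085]); mouth=top-.046*n
E
python3 - <<'E'
from nk import *
print(xd, mouth)
v=np.array([.724,-.563,.4]); print("bar vs pred deg",np.degrees(np.cross(xd,v)@n))
s=plan(top+.199*n,tool(n,xd),4,0); plan(top+.149*n,tool(n,xd),5,0,s)
E
```

```text
[ 0.70150108 -0.59025212  0.39931776] [ 0.49269734 -0.30541865  0.16866312]
bar vs pred deg 1.9267483186250791
[[[0.002,0.065,0.283,-0.007,0.008,0.011,0],[0.002,0.066,0.284,-0.006,0.008,0.012,0],[0.001,0.065,0.284,-0.007,0.007,0.011,0],[0.001,0.064,0.283,-0.007,0.008,0.011,0]]] max [0.002 0.066 0.284 0.007 0.008 0.012]
[[[0,0,0.2,0,0,0,0],[0,0,0.2,0,0,0,0],[0,0,0.2,0,0,0,0],[0,0,0.2,0,0,0,0],[0,0,0.2,0,0,0,0]]] max [0.  0.  0.2 0.  0.  0. ]
```

Call:
drive_tool(
  commands=[
    [[0, 0.065, 0.28, 0, 0, -0.03, 0], [0, 0.065, 0.28, 0, 0, -0.03, 0], [0, 0.065, 0.28, 0, 0, -0.03, 0], [0, 0.065, 0.28, 0, 0, -0.03, 0], [0, 0, 0, 0, 0, 0, 0], [0, 0, 0, 0, 0, 0, 0]],
  ],
)

```text
time_s: 1.85
eef_pos: [0.3684, -0.3102, 0.3811]
eef_rot: [-0.083, 0.922, -0.288, 0.243]
wrist_force: [0.5, -0.4, 0.5]
opening: 1.003
```

Run:
```python
from nk import *
a,P=cam("wrist"); save("w2",a,1.5)
o=ctrl.get_obs(); print(o["q"].round(3),o["wrist_force"].round(1)); p,r=pose()
print("tool-frame rest to grasp",r.inv().apply(top+.149*n-p).round(4),np.degrees((r.inv()*tool(n,xd)).as_rotvec()).round(2))
```

```text
[-1.089 -0.112  1.998  0.533  1.072  0.871] [0.  0.1 0. ]
tool-frame rest to grasp [-0.0005 -0.0029  0.0516] [-0.06  0.27  1.3 ]
```

View pics/w2.png

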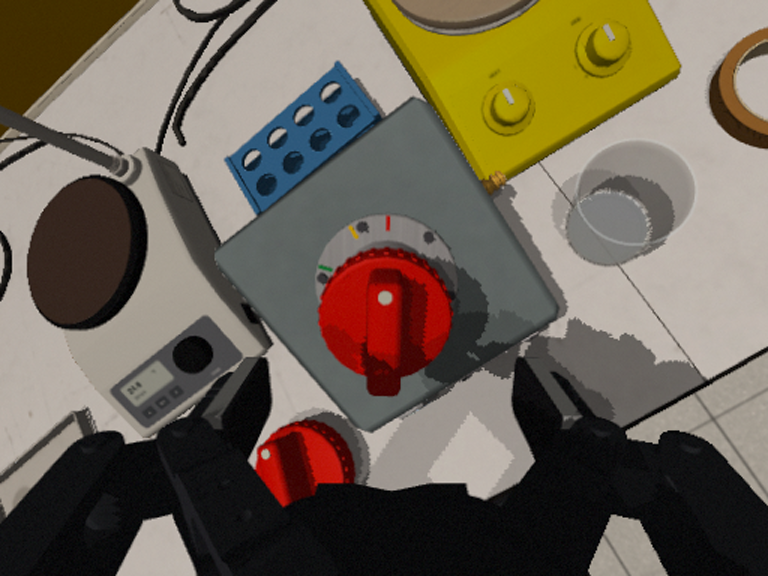

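The close view shows the bar centred between the jaws, at columns 384–388 against a jaw middle of about 390. It leans about 1° to the right. I'll descend with a small turn and then close.

Call:
drive_tool(
  commands=[
    [[0, -0.02, 0.2, 0, 0, 0.1, 0], [0, 0, 0.2, 0, 0, 0.05, 0], [0, 0, 0.2, 0, 0, 0, 0], [0, 0, 0.2, 0, 0, 0, 0], [0, 0, 0.2, 0, 0, 0, 0], [0, 0, 0.04, 0, 0, 0, 0], [0, 0, 0, 0, 0, 0, 0], [0, 0, 0, 0, 0, 0, 0]],
  ],
)

```text
time_s: 2.7
eef_pos: [0.3951, -0.3086, 0.3366]
eef_rot: [-0.085, 0.919, -0.298, 0.243]
wrist_force: [0.2, -0.6, 0.3]
opening: 1.003
```

Call:
drive_tool(
  commands=[
    [[0, 0, 0, 0, 0, 0, 100], [0, 0, 0, 0, 0, 0, 180], [0, 0, 0, 0, 0, 0, 255], [0, 0, 0, 0, 0, 0, 255], [0, 0, 0, 0, 0, 0, 255], [0, 0, 0, 0, 0, 0, 255], [0, 0, 0, 0, 0, 0, 255]],
  ],
)

```text
time_s: 3.4
eef_pos: [0.3949, -0.3085, 0.3368]
eef_rot: [-0.085, 0.919, -0.298, 0.243]
wrist_force: [-3.8, 1.2, 5.4]
opening: 0.176
```

Run:
```python
from nk import *
o=ctrl.get_obs(); p,r=pose(); np.savez("grasp.npz",p=p,r=r.as_matrix())
print(o["q"].round(3),"f tool",r.inv().apply(o["wrist_force"]).round(1),r.inv().apply(o["torque"]).round(2),o["opening"])
print("rest",r.inv().apply(top+.149*n-p).round(4),np.degrees((r.inv()*tool(n,xd)).as_rotvec()).round(2))
```

```text
[-1.032 -0.006  1.999  0.56   0.954  0.88 ] f tool [-1.2 -0.7 -6.5] [-0.18 -0.52  0.03] 0.1763493258747856
rest [-0.0004 -0.0016 -0.0005] [-0.06  0.26  0.1 ]
```

The cap is gripped: opening 15 mm, which fits the bar, and an axial force of about 6.5 N. I'll turn to the first stop.

Call:
drive_tool(
  commands=[
    [[0, 0, 0, 0, 0, -0.3, 255], [0, 0, 0, 0, 0, -0.4, 255], [0, 0, 0, 0, 0, -0.4, 255], [0, 0, 0, 0, 0, -0.4, 255], [0, 0, 0, 0, 0, -0.4, 255], [0, 0, 0, 0, 0, -0.4, 255], [0, 0, 0, 0, 0, -0.4, 255], [0, 0, 0, 0, 0, -0.4, 255], [0, 0, 0, 0, 0, -0.4, 255], [0, 0, 0, 0, 0, -0.2, 255]],
  ],
)

```text
time_s: 4.4
eef_pos: [0.3952, -0.3073, 0.3364]
eef_rot: [-0.022, 0.965, -0.052, 0.257]
wrist_force: [-2.1, 7.6, 6.3]
opening: 0.173
```

Call:
drive_tool(
  commands=[
    [[0, 0, 0, 0, 0, 0, 255], [0, 0, 0, 0, 0, 0, 255], [0, 0, 0, 0, 0, 0, 255]],
  ],
)

```text
time_s: 4.7
eef_pos: [0.3952, -0.3073, 0.3364]
eef_rot: [-0.022, 0.965, -0.053, 0.257]
wrist_force: [-2.5, 6.4, 6.2]
opening: 0.174
```

```bash
cat > st.py <<'E'
from nk import *
g=np.load("grasp.npz"); o=ctrl.get_obs(); p,r=pose(); r0=R.from_matrix(g["r"])
print(o["time_s"],o["q"].round(3),"f",r.inv().apply(o["wrist_force"]).round(1),r.inv().apply(o["torque"]).round(2),o["opening"].round(3))
print("since grasp: pos in grasp tool frame mm",(r0.inv().apply(p-g["p"])*1e3).round(1),"rot",np.degrees((r0.inv()*r).as_rotvec()).round(2))
E
python3 st.py
python3 - <<'E'
from h import *
a,P=cam("wrist"); save("w3",a,1.5)
E
```

```text
Traceback (most recent call last):
  File "st.py", line 3, in <module>
    print(o["time_s"],o["q"].round(3),"f",r.inv().apply(o["wrist_force"]).round(1),r.inv().apply(o["torque"]).round(2),o["opening"].round(3))
                                                                                                                       ^^^^^^^^^^^^^^^^^^
AttributeError: 'float' object has no attribute 'round'
```

View pics/w3.png

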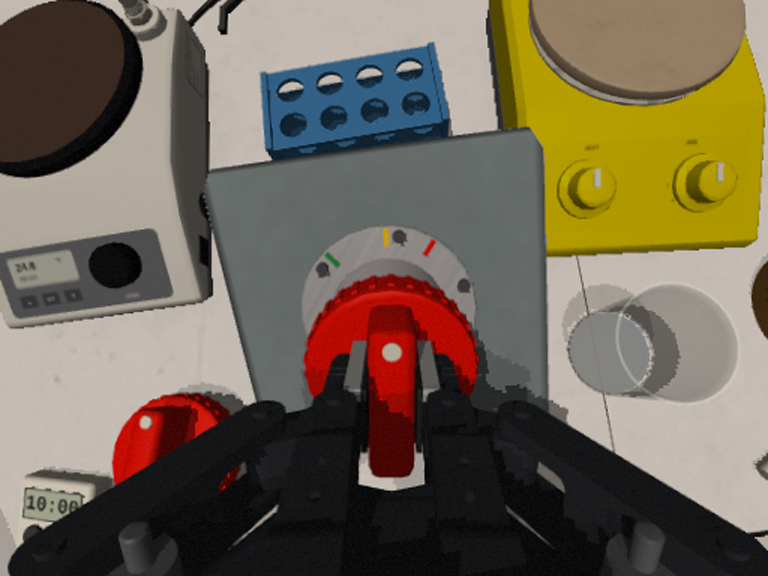

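The wrist view shows the bar, dot at (391,352), pointing at the yellow mark at (387,237). The cap is at its first stop and the beaker and timer haven't moved. I'll check the state.

```bash
sed -i 's/o\["opening"\].round(3)/round(o["opening"],3)/' st.py; python3 st.py
```

```text
4.75 [-1.031 -0.006  1.999  0.562  0.957  0.364] f [ 0.5 -6.9 -7. ] [ 1.29 -0.11  0.16] 0.17
since grasp: pos in grasp tool frame mm [-0.6 -1.1  0.5] rot [  0.24  -0.06 -29.57]
```

Call:
drive_tool(
  commands=[
    [[0, 0, 0.04, 0, 0, 0, 255], [0, 0, 0.04, 0, 0, 0, 255], [0, 0, 0.04, 0, 0, 0, 255], [0, 0, 0.04, 0, 0, 0, 255], [0, 0, 0, 0, 0, 0, 255], [0, 0, 0, 0, 0, 0, 255]],
  ],
)

```text
time_s: 5.35
eef_pos: [0.3992, -0.3072, 0.3297]
eef_rot: [-0.022, 0.965, -0.053, 0.257]
wrist_force: [-3.4, 6.7, 8.3]
opening: 0.179
```

```bash
python3 st.py
```

```text
5.35 [-1.023  0.011  1.998  0.566  0.939  0.361] f [ 0.5 -6.9 -8.8] [ 1.37 -0.26  0.09] 0.179
since grasp: pos in grasp tool frame mm [-0.6 -1.1  8.3] rot [  0.23  -0.06 -29.59]
```

Run:
```python
from h import *
a,P=cam("wrist"); save("w4",a)
b=cv2.imread("pics/w3.png"); b=cv2.resize(b,(512,384),interpolation=cv2.INTER_AREA)[:,:,::-1]
for im in (b,a):
    im=np.asarray(im).astype(int)[190:330,190:330]
    d=(im.min(2)>110); d[:30]=0; d[60:]=0; d[:,:55]=0; d[:,90:]=0
    y,x=np.nonzero(d); r=(im[...,0]>110)&(im[...,1]<60); yy,xx=np.nonzero(r)
    print("dot",x.mean()+190,y.mean()+190,len(x),"red bbox",xx.min()+190,xx.max()+190,yy.min()+190)
```

```text
dot 260.6194690265487 234.35398230088495 113 red bbox 202 318 190
dot 260.57142857142856 234.23214285714286 112 red bbox 202 318 190
```

The dot's pixel position hasn't changed, so the grip didn't slip and the cap is pressed about 7.8 mm. I'll turn on while keeping it pressed.

Call:
drive_tool(
  commands=[
    [[0, 0, 0, 0, 0, -0.3, 255], [0, 0, 0, 0, 0, -0.5, 255], [0, 0, 0, 0, 0, -0.5, 255], [0, 0, 0, 0, 0, -0.5, 255], [0, 0, 0, 0, 0, -0.5, 255], [0, 0, 0, 0, 0, -0.5, 255], [0, 0, 0, 0, 0, -0.5, 255], [0, 0, 0, 0, 0, -0.5, 255], [0, 0, 0, 0, 0, 0, 255]],
  ],
)

```text
time_s: 6.3
eef_pos: [0.3993, -0.3058, 0.3292]
eef_rot: [0.044, 0.945, 0.204, 0.254]
wrist_force: [-4.8, 13.6, 10.7]
opening: 0.179
```

```bash
python3 st.py
```

```text
6.3 [-1.022  0.011  1.999  0.568  0.943 -0.172] f [  6.7 -12.1 -11.4] [2.32 1.06 0.06] 0.179
since grasp: pos in grasp tool frame mm [-1.5 -2.1  8.8] rot [ 5.200e-01 -6.000e-02 -6.009e+01]
```

Call:
drive_tool(
  commands=[
    [[0.01, -0.02, 0, 0, 0, -0.3, 255], [0, 0, 0, 0, 0, -0.5, 255], [0, 0, 0, 0, 0, -0.5, 255], [0, 0, 0, 0, 0, -0.4, 255], [0, 0, 0, 0, 0, 0, 255], [0, 0, 0, 0, 0, 0, 255]],
  ],
)

```text
time_s: 6.9
eef_pos: [0.399, -0.3048, 0.329]
eef_rot: [0.073, 0.914, 0.313, 0.246]
wrist_force: [-5.6, 12.6, 10.4]
opening: 0.177
```

```bash
python3 st.py;  python3 - <<'E'
from h import *
a,P=cam("wrist"); save("w5",a,1.5)
E
```

```text
6.9 [-1.021  0.009  2.001  0.566  0.942 -0.406] f [  8.1 -10.  -11.5] [1.97 1.16 0.03] 0.177
since grasp: pos in grasp tool frame mm [-2.4 -2.8  8.9] rot [ 5.200e-01 -5.000e-02 -7.359e+01]
```

View pics/w5.png

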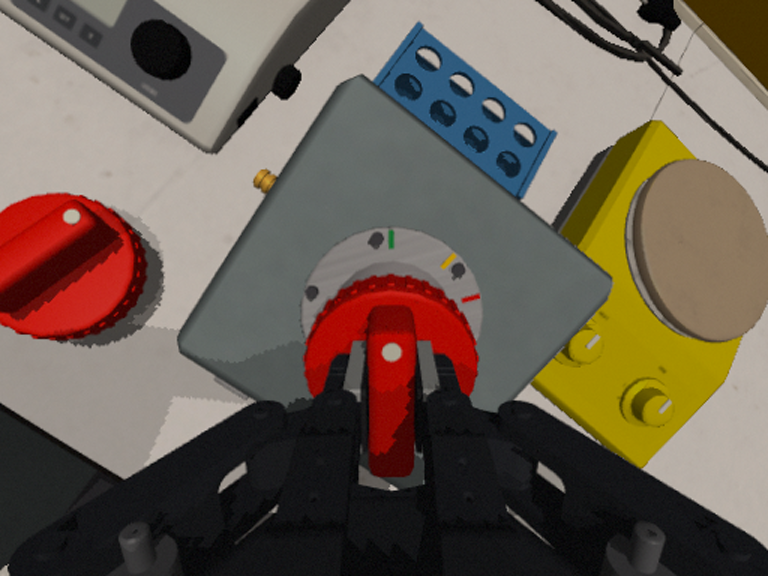

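The bar now points at the green mark at (391,240). I'll lift along the neck axis, slowly at first.

Call:
drive_tool(
  commands=[
    [[0, 0, -0.06, 0, 0, 0, 255], [0, 0, -0.06, 0, 0, 0, 255], [0, 0, -0.06, 0, 0, 0, 255], [0, 0, -0.06, 0, 0, 0, 255], [0, 0, -0.06, 0, 0, 0, 255], [0, 0, 0, 0, 0, 0, 255]],
  ],
)

```text
time_s: 7.55
eef_pos: [0.3917, -0.3051, 0.3417]
eef_rot: [0.073, 0.914, 0.313, 0.246]
wrist_force: [-2.1, 11.1, 6.2]
opening: 0.176
```

```bash
python3 st.py
```

```text
7.55 [-1.036 -0.023  2.004  0.557  0.973 -0.4  ] f [ 7.8 -8.1 -6.2] [1.64 1.25 0.11] 0.176
since grasp: pos in grasp tool frame mm [-2.4 -2.6 -5.8] rot [ 4.900e-01 -4.000e-02 -7.355e+01]
```

Call:
drive_tool(
  commands=[
    [[0, 0, -0.1, 0, 0, 0, 255], [0, 0, -0.1, 0, 0, 0, 255], [0, 0, -0.1, 0, 0, 0, 255], [0, 0, -0.2, 0, 0, 0, 255], [0, 0, -0.3, 0, 0, 0, 255], [0, 0, -0.4, 0, 0, 0, 255], [0, 0, -0.4, 0, 0, 0, 255], [0, 0, -0.4, 0, 0, 0, 255], [0, 0, 0, 0, 0, 0, 255]],
  ],
)

```text
time_s: 8.45
eef_pos: [0.3412, -0.3096, 0.4323]
eef_rot: [0.08, 0.914, 0.312, 0.246]
wrist_force: [0.7, -0.1, -0.6]
opening: 0.174
```

```bash
python3 st.py
python3 - <<'E'
from h import *
s=np.load("s.npz"); a,P=s["a"],s["Pa"]
# tray extents from wall pixels in top view: dark outline
m=lambda u,v:P[int(round(v/1.5)),int(round(u/1.5))]
w=P[135:215,150:235].reshape(-1,3); ok=(w[:,2]>.010)&(w[:,2]<.03)&(w[:,0]>.45)&(w[:,0]<.66)&(w[:,1]>.09)&(w[:,1]<.36)
q=w[ok][:,:2].astype(np.float32); print(len(q),cv2.minAreaRect(q),q.min(0),q.max(0))
print("bar dir", pose()[1].as_matrix().round(3))
E
```

```text
8.45 [-1.149 -0.219  1.983  0.514  1.201 -0.382] f [0.1 0.3 0.8] [ 0.21 -0.3  -0.02] 0.174
since grasp: pos in grasp tool frame mm [   0.6   -0.8 -109.6] rot [ -0.33   0.13 -73.65]
335 ((0.5569940805435181, 0.22401851415634155), (0.2589578926563263, 0.2070370316505432), 87.07994079589844) [0.45303226 0.09141653] [0.65945965 0.35463822]
bar dir [[ 0.685  0.531  0.499]
 [ 0.61  -0.793  0.006]
 [ 0.399  0.3   -0.866]]
```

The cap is free, with the bar still at the green angle and the lateral force gone. Next I'll plan the carry to a point above the tray, with the tool brought vertical.

Run:
```python
from nk import *
T=tool(np.array([0,0,1.]),np.array([np.cos(.7),np.sin(.7),0])); p,r=pose()
p1=np.array([.555,.223,.40]); mid=(p+p1)/2+[-.02,0,.03]
h=r*R.from_rotvec((r.inv()*T).as_rotvec()/2)
s=plan(mid,h,9,255); plan(p1,T,9,255,s)
```

```text
[[[0.505,-0.357,0.074,0.129,-0.164,-0.017,255],[0.508,-0.355,0.068,0.128,-0.163,-0.016,255],[0.51,-0.353,0.063,0.129,-0.164,-0.016,255],[0.513,-0.35,0.058,0.128,-0.163,-0.017,255],[0.514,-0.348,0.052,0.129,-0.164,-0.016,255],[0.516,-0.346,0.047,0.128,-0.164,-0.017,255],[0.518,-0.344,0.041,0.129,-0.163,-0.016,255],[0.52,-0.342,0.035,0.128,-0.164,-0.017,255],[0.521,-0.34,0.03,0.129,-0.163,-0.016,255]]] max [0.521 0.357 0.074 0.129 0.164 0.017]
[[[0.562,-0.306,0.176,0.128,-0.164,-0.017,255],[0.567,-0.301,0.168,0.129,-0.163,-0.016,255],[0.571,-0.297,0.16,0.128,-0.164,-0.017,255],[0.575,-0.293,0.153,0.129,-0.164,-0.016,255],[0.58,-0.289,0.145,0.128,-0.163,-0.017,255],[0.583,-0.285,0.136,0.129,-0.164,-0.016,255],[0.587,-0.281,0.129,0.128,-0.164,-0.017,255],[0.591,-0.278,0.119,0.129,-0.163,-0.016,255],[0.594,-0.274,0.112,0.128,-0.164,-0.017,255]]] max [0.594 0.306 0.176 0.129 0.164 0.017]
```

Call:
drive_tool(
  commands=[
    [[0.505, -0.355, 0.07, 0.13, -0.16, -0.02, 255], [0.51, -0.355, 0.07, 0.13, -0.16, -0.02, 255], [0.51, -0.355, 0.06, 0.13, -0.16, -0.02, 255], [0.51, -0.35, 0.06, 0.13, -0.16, -0.02, 255], [0.515, -0.35, 0.05, 0.13, -0.16, -0.02, 255], [0.515, -0.345, 0.05, 0.13, -0.16, -0.02, 255], [0.52, -0.345, 0.04, 0.13, -0.16, -0.02, 255], [0.52, -0.34, 0.04, 0.13, -0.16, -0.02, 255], [0.52, -0.34, 0.03, 0.13, -0.16, -0.02, 255]],
  ],
)

```text
time_s: 9.35
eef_pos: [0.4278, -0.0406, 0.4441]
eef_rot: [0.036, 0.934, 0.333, 0.125]
wrist_force: [0.7, 0.0, -2.4]
opening: 0.174
```

Call:
drive_tool(
  commands=[
    [[0.56, -0.305, 0.17, 0.13, -0.16, -0.02, 255], [0.565, -0.3, 0.17, 0.13, -0.16, -0.02, 255], [0.57, -0.295, 0.16, 0.13, -0.16, -0.02, 255], [0.575, -0.29, 0.15, 0.13, -0.16, -0.02, 255], [0.58, -0.29, 0.145, 0.13, -0.16, -0.02, 255], [0.58, -0.285, 0.135, 0.13, -0.16, -0.02, 255], [0.585, -0.28, 0.13, 0.13, -0.16, -0.02, 255], [0.59, -0.28, 0.12, 0.13, -0.16, -0.02, 255], [0.59, -0.275, 0.11, 0.13, -0.16, -0.02, 255], [0, 0, 0, 0, 0, 0, 255]],
  ],
)

```text
time_s: 10.35
eef_pos: [0.552, 0.2282, 0.3989]
eef_rot: [-0.006, 0.937, 0.35, 0.002]
wrist_force: [0.1, -0.8, -1.0]
opening: 0.176
```

```bash
cat > pl.py <<'E'
from nk import *
import sys
o=ctrl.get_obs(); p,r=pose(); print(o["time_s"],p.round(4),o["q"].round(2),o["wrist_force"].round(1),round(o["opening"],3)); print(r.as_matrix()[:,2].round(4))
T=tool(np.array([0,0,1.]),r.as_matrix()[:,0])
plan(np.array([.555,.223,float(sys.argv[1])]),T,int(sys.argv[2]),255)
E
python3 pl.py 0.25 6
python3 - <<'E'
from h import *
a,P=cam("wrist"); save("w6",a,1.5); np.savez("w.npz",a=a,P=P)
E
```

```text
10.35 [0.552  0.2282 0.3989] [0.19 0.23 1.56 0.01 1.35 1.04] [ 0.1 -0.8 -1. ] 0.176
[-5.000e-04  1.250e-02 -9.999e-01]
[[[-0.008,0.025,0.496,-0.012,-0.009,0,255],[-0.007,0.023,0.496,-0.011,-0.01,0,255],[-0.006,0.023,0.496,-0.012,-0.009,0,255],[-0.006,0.022,0.496,-0.012,-0.009,0,255],[-0.005,0.022,0.497,-0.011,-0.01,0,255],[-0.005,0.02,0.496,-0.012,-0.009,0,255]]] max [0.008 0.025 0.497 0.012 0.01  0.   ]
```

View pics/w6.png

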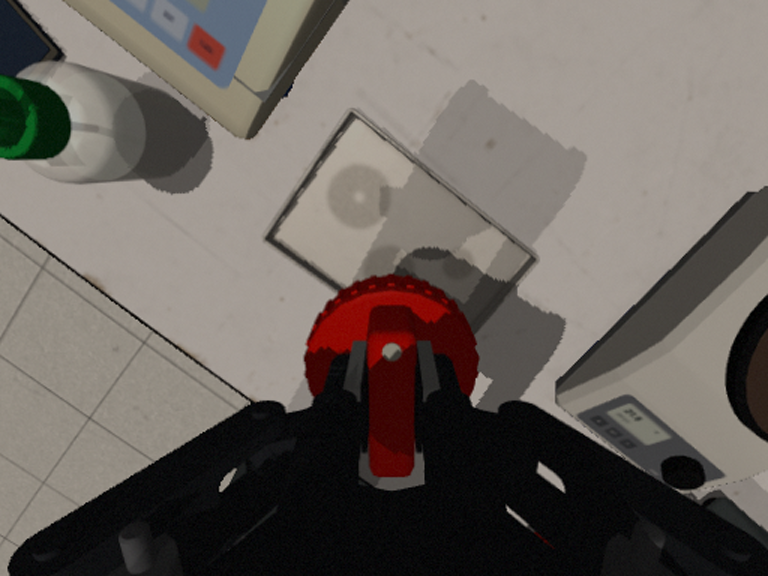

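The wrist view shows the held cap above the tray. Tray corners are visible at (352,112), (536,258) and (268,238). I'll check the tray centre from those.

Run:
```python
from nk import *
P=np.load("w.npz")["P"]
c=[]
for u,v in [(352,112),(536,258),(268,238)]:
    w=P[int(v/1.5)-3:int(v/1.5)+4,int(u/1.5)-3:int(u/1.5)+4].reshape(-1,3); c.append(np.nanmedian(w,0)); print(c[-1].round(3))
print("sides",np.linalg.norm(c[0]-c[1]),np.linalg.norm(c[0]-c[2]),"centre",((c[1]+c[2])/2).round(3))
```

```text
[0.614 0.33  0.015]
[0.627 0.132 0.014]
[0.487 0.321 0.016]
sides 0.19823077433533226 0.1268976921990274 centre [0.557 0.226 0.015]
```

Call:
drive_tool(
  commands=[
    [[-0.01, 0.025, 0.5, -0.012, -0.01, 0, 255], [-0.01, 0.025, 0.5, -0.012, -0.01, 0, 255], [-0.01, 0.02, 0.5, -0.012, -0.01, 0, 255], [0, 0.02, 0.5, -0.012, -0.01, 0, 255], [0, 0.02, 0.5, -0.012, -0.01, 0, 255], [0, 0.02, 0.5, -0.012, -0.01, 0, 255], [0, 0, 0, 0, 0, 0, 255], [0, 0, 0, 0, 0, 0, 255]],
  ],
)

```text
time_s: 11.2
eef_pos: [0.5547, 0.2196, 0.2515]
eef_rot: [0.001, 0.937, 0.348, 0.001]
wrist_force: [0.1, -0.1, 0.1]
opening: 0.18
```

```bash
python3 pl.py 0.2155 6
```

```text
11.2 [0.5547 0.2196 0.2515] [ 0.18  0.4   1.66 -0.    1.07  1.04] [ 0.1 -0.1  0.1] 0.18
[ 0.0019 -0.0018 -1.    ]
[[[0.008,-0.008,0.12,0.003,-0,-0,255],[0.008,-0.008,0.12,0.003,-0.001,-0,255],[0.008,-0.008,0.12,0.003,-0,-0,255],[0.008,-0.008,0.12,0.003,-0.001,-0,255],[0.008,-0.008,0.119,0.003,0,-0,255],[0.008,-0.008,0.12,0.004,-0,-0,255]]] max [0.008 0.008 0.12  0.004 0.001 0.   ]
```

The tray sides (198 × 127 mm) and centre (0.557, 0.226) check out. I'll lower slowly.

Call:
drive_tool(
  commands=[
    [[0.01, -0.01, 0.12, 0, 0, 0, 255], [0.01, -0.01, 0.12, 0, 0, 0, 255], [0, 0, 0.12, 0, 0, 0, 255], [0, 0, 0.12, 0, 0, 0, 255], [0, 0, 0.1, 0, 0, 0, 255], [0, 0, 0.08, 0, 0, 0, 255], [0, 0, 0, 0, 0, 0, 255], [0, 0, 0, 0, 0, 0, 255]],
  ],
)

```text
time_s: 12.0
eef_pos: [0.5551, 0.2216, 0.2183]
eef_rot: [0.001, 0.937, 0.349, 0.001]
wrist_force: [-0.1, -0.4, -1.1]
opening: 0.175
```

Call:
drive_tool(
  commands=[
    [[0, 0, 0.015, 0, 0, 0, 255], [0, 0, 0.015, 0, 0, 0, 255], [0, 0, 0, 0, 0, 0, 255]],
  ],
)

```text
time_s: 12.3
eef_pos: [0.5551, 0.2216, 0.217]
eef_rot: [0.001, 0.937, 0.349, 0.001]
wrist_force: [-0.1, 0.4, -1.7]
opening: 0.177
```

Call:
drive_tool(
  commands=[
    [[0, 0, 0.02, 0, 0, 0, 255], [0, 0, 0.02, 0, 0, 0, 255], [0, 0, 0.02, 0, 0, 0, 255], [0, 0, 0, 0, 0, 0, 255]],
  ],
)

```text
time_s: 12.7
eef_pos: [0.555, 0.2216, 0.2137]
eef_rot: [0.001, 0.937, 0.349, 0.001]
wrist_force: [-0.5, 0.4, -1.3]
opening: 0.172
```

Call:
drive_tool(
  commands=[
    [[0, 0, 0.015, 0, 0, 0, 255], [0, 0, 0.01, 0, 0, 0, 255], [0, 0, 0, 0, 0, 0, 255]],
  ],
)

```text
time_s: 13.0
eef_pos: [0.555, 0.2216, 0.2126]
eef_rot: [0.001, 0.937, 0.349, 0.001]
wrist_force: [0.6, -0.2, -1.8]
opening: 0.174
```

Call:
drive_tool(
  commands=[
    [[0, 0, 0.01, 0, 0, 0, 255], [0, 0, 0.01, 0, 0, 0, 255], [0, 0, 0, 0, 0, 0, 255]],
  ],
)

```text
time_s: 13.3
eef_pos: [0.555, 0.2216, 0.2116]
eef_rot: [0.001, 0.937, 0.349, 0.001]
wrist_force: [-0.4, -1.0, -1.1]
opening: 0.177
```

Call:
drive_tool(
  commands=[
    [[0, 0, 0.01, 0, 0, 0, 255], [0, 0, 0.01, 0, 0, 0, 255], [0, 0, 0, 0, 0, 0, 255]],
  ],
)

```text
time_s: 13.6
eef_pos: [0.5552, 0.2216, 0.211]
eef_rot: [0.001, 0.937, 0.349, 0.001]
wrist_force: [-1.9, 0.7, 2.1]
opening: 0.174
```

Contact: the vertical force rose by about 3 N at TCP z 0.211, which matches the geometry. I'll release gradually and retreat straight up.

Call:
drive_tool(
  commands=[
    [[0, 0, 0, 0, 0, 0, 190], [0, 0, 0, 0, 0, 0, 170], [0, 0, 0, 0, 0, 0, 140], [0, 0, 0, 0, 0, 0, 100], [0, 0, 0, 0, 0, 0, 50], [0, 0, 0, 0, 0, 0, 0], [0, 0, 0, 0, 0, 0, 0], [0, 0, 0, 0, 0, 0, 0]],
  ],
)

```text
time_s: 14.4
eef_pos: [0.5551, 0.2216, 0.2107]
eef_rot: [0.001, 0.937, 0.349, 0.001]
wrist_force: [0.1, 0.3, 0.3]
opening: 0.999
```

Call:
drive_tool(
  commands=[
    [[0, 0, -0.1, 0, 0, 0, 0], [0, 0, -0.2, 0, 0, 0, 0], [0, 0, -0.4, 0, 0, 0, 0], [0, 0, -0.5, 0, 0, 0, 0], [0, 0, -0.5, 0, 0, 0, 0], [0, 0, -0.5, 0, 0, 0, 0], [0, 0, -0.5, 0, 0, 0, 0], [0, 0, 0, 0, 0, 0, 0], [0, 0, 0, 0, 0, 0, 0]],
  ],
)

```text
time_s: 15.3
eef_pos: [0.5548, 0.2218, 0.3468]
eef_rot: [0.001, 0.937, 0.349, 0.002]
wrist_force: [0.6, 1.0, -1.0]
opening: 1.004
```

Run:
```python
from h import *
a,P=cam("wrist"); save("w7",a,1.5)
C=a.reshape(-1,3).astype(int); r=P.reshape(-1,3); m=(C[:,0]>100)&(C[:,1]<70)&(C[:,2]<70)&(abs(r[:,0]-.555)<.08)&(abs(r[:,1]-.22)<.08)
q=r[m]; t=q[q[:,2]>.055]; d=q[(q[:,2]>.03)&(q[:,2]<.045)]
for n,k in (("bar",t),("disc",d)):
    c=k.mean(0); v=np.linalg.svd(k-c,full_matrices=False)[2][2]; print(n,len(k),c.round(4),(v*np.sign(v[2])).round(3),np.percentile(k[:,2],[5,50,95]).round(4))
o=ctrl.get_obs(); print(o["time_s"],o["eef_pos"],o["wrist_force"].round(1))
a,P=cam("top"); s=np.load("s.npz"); 
for n,u,v in [("timer",380,322),("bottle",190,282),("beaker",551,290)]:
    y,x=int(v/1.5),int(u/1.5); print(n,np.abs(a[y-18:y+18,x-18:x+18].astype(int)-s["a"][y-18:y+18,x-18:x+18]).mean())
```

```text
bar 476 [0.5584 0.2246 0.0623] [-0.012  0.018  1.   ] [0.061  0.0624 0.0635]
disc 1375 [0.5573 0.2276 0.0365] [0.006 0.007 1.   ] [0.0353 0.0365 0.0377]
15.35 [0.55440989 0.22176333 0.34556187] [ 0.2 -0.1 -0.4]
timer 26.480967078189302
bottle 4.590534979423868
beaker 4.982253086419753
```

View pics/w7.png

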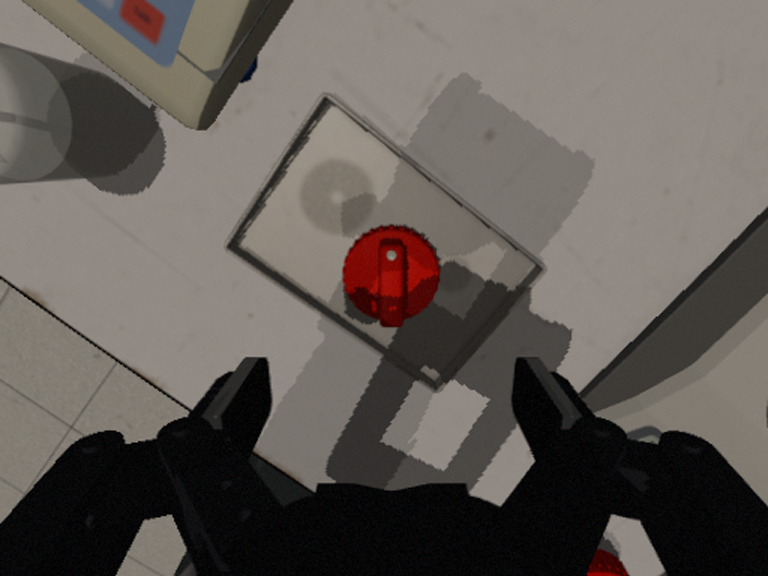

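The view shows the cap standing upright near the tray centre at (391,273), with its top at 62.5 mm where 63 is expected and the disc level. The timer's pixel difference is probably the arm or its shadow in the top view, since no move went near the timer. I'll hand in.

```bash
python3 -c "
from bench import ctrl
print(ctrl.hand_in())"
```

```text
the job is handed in; nothing more can be done
None
```

The tank is open and the job is handed in. The small red cap stands upright on the tray floor at about (0.557, 0.227), roughly 2 mm from the tray's centre.

- **Turning:** I gripped the cap by its bar and turned it about 30° to the yellow mark, where it stayed unpressed for about 0.4 s. I then pressed it about 8 mm without slip, turned it to 74° at the green mark, and lifted it out along the neck axis.
- **Placing:** I lowered it until the wrist sensed about 3 N of contact, let go, and backed off about 135 mm straight up.
- **Last checks:** The cap's top was at 62.5 mm, where 63 is expected, and the disc was level within about 0.01 rad. The measured forces stayed well below the limits, and it took about 15 s of the 53 s allowed.
- **Bystanders:** The wash bottle and beaker look unchanged in the top view. The timer's check was inconclusive: its patch differed (26 grey levels), probably from the arm or its shadow. No move went near it, but I did not confirm its position in a final picture.

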